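# Check a surface probe, then hold it on the hot plate's red mark

### The job

Take the orange surface-temperature probe from its white stand and first check it: slide its stem straight down into the well of the steel check block on the blue foot until the sprung tip touches the bottom, and rest it there a moment. Then draw it out and hold it upright on the black hot plate, its tip inside the red ring, pressing lightly so that the sprung tip is about half way in, with the probe's screen facing the same way as the plate's control panel. Finish holding it there in the gripper; do not let go, and leave the other things on the bench alone.

Things in the scene. Friction and masses are not known exactly. Their poses are not given: they have to be found in the camera images.
- probe: Loose surface probe, about 135 g, starts upright, its orange handle resting on the stand's top. Handle 22 (x) by 30 (y) by 64 mm (z), origin at the handle's centre, z up, small screen on its -x face. Grip across the 30 mm width. Below it a steel stem, 12 mm in diameter, to 107 mm below the origin, then a sprung brass foot.
- probe_tip (a joint): How far the sprung foot is pushed into the stem: 0 = fully out, 0.016 m = fully in. The spring needs about 0.8 N to start and 0.4 N more per mm (about 4 N half way in).
- probe_foot (a point): Centre of the flat lower end of the sprung brass foot (12 mm in diameter), 127 mm below the handle's centre when the spring is fully out.
- probe_front (a point): Point in the air 100 mm straight in front of the screen side (100 mm from the handle's centre along the probe's -x); shows which way the screen faces. Same axes as the probe.
- stand: White plastic stand, fixed, 85 by 85 mm and 115 mm high; origin at the centre of its underside. The probe's stem hangs through a 17 mm hole in the middle of its 8 mm thick top plate; open at its front and back (x), cheeks at its y sides.
- check_block: Steel check block on a blue foot, fixed, 78 by 78 mm and 60 mm high, with one round well, upright, in the centre of its top; origin at the centre of its underside.
- well_mouth (a point): Centre of the well's mouth, level with the block's top (60 mm above the bench). The well is 16 mm in diameter with a 3 mm chamfer and 45 mm deep.
- well_floor (a point): Centre of the well's flat bottom, 45 mm below the mouth.
- hot_plate: Hot plate, fixed, 180 mm (x) by 160 mm (y), 34 mm high, steel sides and flat black top; origin at the centre of its underside. Its -x side carries the control panel with a grey knob, a green and two grey buttons. Three ring marks on top: red, yellow and blue.
- red_spot (a point): Centre of the red ring (28 mm inside diameter) on the plate's top face, at x +35, y +35 mm in the plate's frame, 34 mm above the bench; axes as the plate's (-x towards the control panel side).
- mug: Mug with handle, 83 by 117 by 94 mm, loose bystander; origin under its centre.
- yoghurt_pot: Light blue tub, 72 mm across and 72 mm high, loose bystander; origin under its centre.
- pepper_shaker: Clear shaker with grey cap, 44 mm across and 90 mm high, loose bystander; origin under its centre.
There are look-alikes about, which are no part of the job. Several things have the shape of the probe; the one meant has the colours described above.

How it is judged:
On the way:
1. The probe's tip stands on the bottom of the check block's well (horizontal distance between probe_foot and well_floor below 0.005 m and z of probe_foot in the frame of well_floor between -0.003 and 0.003 m and angle between probe's own z axis and vertical below 0.15 rad and contact force between probe and check_block above 0.3 N), for 0.2 s.
At the end, for the whole second after the job is handed in: Gripped and still: foot on the plate within 8 mm of the red ring's centre, probe upright within 7 degrees, screen to the control panel's side within about 25 degrees, sprung tip 4 to 12 mm in (0.8 to 9 N), touching neither stand nor check block (horizontal distance between probe_foot and red_spot below 0.008 m and z of probe_foot in the frame of red_spot below 0.003 m and angle between probe's own z axis and vertical below 0.12 rad and x of probe_front in the frame of red_spot below -0.085 m and value of joint probe_tip between 0.004 and 0.012 m and contact force between probe and hot_plate between 0.8 and 9 N and contact force between the fingers and probe above 2 N and linear speed of probe below 0.02 m/s and contact force between probe and stand below 0.1 N and contact force between probe and check_block below 0.1 N); the arm keeps its last pose, push and grip.
It fails at once if The probe is pressed hard (over 20 N) on the hot plate (contact force between probe and hot_plate above 20 N).
It fails at once if A bystander is pushed more than 30 mm (distance of any of mug, yoghurt_pot, pepper_shaker from where it was at the start of the episode above 0.03 m).
It also fails if it takes over 56 s, if anything falls off the work surface, if the arm or the gripper's body presses on something with over 40 N, if the wrist force passes 120 N, or if a joint passes its speed limit or range.

### The arm

A 6-joint arm with a two-finger parallel gripper is mounted at the origin on a cart in front of the work surface, level with it; the furniture and walls round the work are solid. World frame = base frame: x ahead of the robot, y to its left, z up, the work surface at z = 0. Lengths are in m, angles in rad, forces in N, time in s.
With the tool pointing down it reaches from about 0.375 to 0.975 m from the base axis. Payload 3.8 kg.
Tool frame: the origin (TCP) lies on the centre line of the jaws, within the pads' length; the fingertips stand 17 mm ahead of it and the grasp point (between the pads) lies 2 mm behind it (bot.tip_extent is the distance from the TCP to the fingertips, in m); z points along the fingers, y is the line along which they close (so a half turn about z gives the same grasp; the last joint's range is limited). The gripper opens to 85 mm and grips with 20 to 120 N. Pads are 22 mm wide; open, the fingers measure 114 mm over their backs; the gripper's body (76 mm by 85 mm) begins 54 mm behind the grasp point. The pads swing forward as they close: fully open they stand 13 mm farther back than shut.
Start: joints at [1.173, 0.264, 1.604, -0, 1.274, -0.037], TCP at [0.238, 0.632, 0.248] pointing down, gripper open.
Joint ranges: [-2.63, 2.63], [-0.94, 2.18], [0.31, 2.57], [-1.31, 4.45], [0, 2.66], [-2.55, 2.55]. Speed limits (rad/s): [2.57, 2.57, 3.14, 3.14, 3.14, 3.14].

### API

Orientations are given as a rotation vector (axis times angle).
In Python, from workcell import readout, read_camera, finish_job, bot gives the robot as it stands.
- The arm moves only by the tool jog_arm, never from a script. Its argument "deltas" is one flat list of numbers, 7 for each row, row after row: the shift along the tool's x, y, z in m, then the turn, a rotation vector about the tool's x, y, z in degrees, then the gripper command: -1 is shut, 1 is fully open, values between are in proportion. A call has 1 to 8 rows; each row is the pose to reach, as a shift and turn from the pose commanded when the call began, along the tool's axes at that moment; what a row does not reach only later rows make up. A row lasts 1/10 s, in which the tool goes at most 50 mm and 8.59 degrees, less where a joint would pass 70% of its speed; a pose out of reach is approached as far as the arm can. A call with a gripper value outside its range is refused whole. The fingers move at their own pace and stop on an object; "squeeze" is the grip in N (left out, the last holds). Time passes only in rows, so rows that repeat a pose let the fingers close. It gives the time, the measured TCP pose, the force, the opening and the grip force at its end, in the units of the state.
- readout.read_state(): the state, without advancing time (a new reading comes with each control period).
- read_camera(name): name is "scene" or "top" or "wrist"; returns a dict with "color" (480x640x3 uint8, blue, green, red), "fx", "fy", "cx", "cy" (pixels), "dist" ([k1, k2, p1, p2, k3] as OpenCV has them; the pictures are not rectified), "origin" and "attitude" of the camera in the world. Camera axes: x right, y down, z forward; pixel columns grow to the right and rows downward; lengths in m; the calibration is good to about 2 mm. A picture is of the moment at which its call begins. There is no depth.
- finish_job(): hands the job in; it is judged then, once.
The state is a dict: "time": time; "q": joint angles; "joint_vel": joint speeds; "joint_torque": joint torques, N m; "tool_pos": TCP position; "tcp_rot": TCP orientation; "wrist_force": force on the tool from outside, world axes, zero at the start; "torque": the same for the moment, N m; "width": opening from 0.0 (shut) to 1.0 (fully open); "grip_force": force on a finger pad.
Only numpy, scipy, OpenCV 4.12 (cv2) and the standard library are available. Lean on these libraries where they do the work, as an engineer would, in place of code of your own. Each camera call takes 0.05 s, during which the arm holds its last target. There are 200 camera calls.

## Working session

There is one attempt and no reset: what is moved stays moved. The work goes in short steps, Python scripts to look and compute and a tool call to move; the robot and the scene stay as the last step left them, time stands still between calls to the robot, and variables do not carry over. Pictures are saved under pics/ and viewed, at most 10 in all, crops included, and the job is handed in when it is done.

Besides the shell and the picture viewer there is one more tool, called after "Call:" by a JSON object that holds its "fn" and its "kwargs", one argument or row to a line. jog_arm: Moves the arm, as the interface text tells. Its arguments: {"type":"object","properties":{"deltas":{"type":"array"},"squeeze":{"type":"number"}},"required":["deltas"]}

```bash
mkdir -p pics; cat > h.py <<'E'
import numpy as np, cv2
from scipy.spatial.transform import Rotation as R
from workcell import readout, read_camera, finish_job, bot
def snap(n,f):
    c=read_camera(n); cv2.imwrite('pics/'+f,c['color'])
    return c
def K(c): return np.array([[c['fx'],0,c['cx']],[0,c['fy'],c['cy']],[0,0,1.]])
def att(c):
    a=np.array(c['attitude'],float)
    return a if a.shape==(3,3) else R.from_rotvec(a).as_matrix()
def ray(c,uv):
    p=cv2.undistortPoints(np.array(uv,float).reshape(-1,1,2),K(c),np.array(c['dist'],float)).reshape(-1,2)
    return (att(c)@np.c_[p,np.ones(len(p))].T).T
def on_z(c,uv,z):
    d=ray(c,uv); o=np.array(c['origin']); return o+d*((z-o[2])/d[:,2])[:,None]
def proj(c,P):
    A=att(c); P=np.array(P,float).reshape(-1,3)
    return cv2.projectPoints((P-np.array(c['origin']))@A,np.zeros(3),np.zeros(3),K(c),np.array(c['dist'],float))[0].reshape(-1,2)
E
python3 - <<'E'
from h import *
import pickle
for n in ['scene','top']:
    c=snap(n,n+'0.png'); pickle.dump(c,open(n+'0.pkl','wb')); print(n,c['origin'],c['attitude'],c['fx'],c['dist'])
s=readout.read_state(); print(s)
E
```

```text
scene [ 0.16319892 -0.44211338  0.83572528] [-2.27992332  0.74196581 -0.31969035] 436.37681330200576 [-0.06229883  0.          0.          0.          0.        ]
top [0.35824236 0.10518895 1.30965683] [-2.11720372  2.17410286 -0.18656332] 497.2718500537157 [-0.09284083  0.          0.          0.          0.        ]
{'time': 0.1, 'q': array([ 1.17311668e+00,  2.64670781e-01,  1.60526429e+00, -7.30215911e-06,
        1.27371927e+00, -3.69075727e-02]), 'joint_vel': array([-2.58826984e-03, -2.90195566e-03, -3.06304600e-03, -1.07344023e-03,
        3.35161228e-04,  1.92334506e-05]), 'joint_torque': array([ 3.75986610e-04, -5.16713548e+01, -3.68589664e+01, -1.32765472e-04,
        6.43863226e-03, -8.33550359e-06]), 'tool_pos': array([0.23803175, 0.63094887, 0.24707674]), 'tcp_rot': array([-0.563549  , -3.09018725,  0.00316426]), 'wrist_force': array([ 0.89738245, -0.0353117 ,  0.17513124]), 'torque': array([ 0.00569427,  0.0351408 , -0.02546563]), 'grip_force': 0.0, 'width': 0.9939980926516111}
```

View pics/scene0.png

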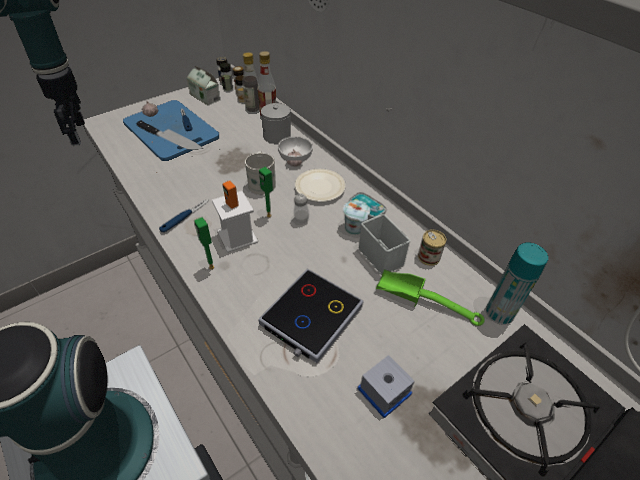

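View pics/top0.png

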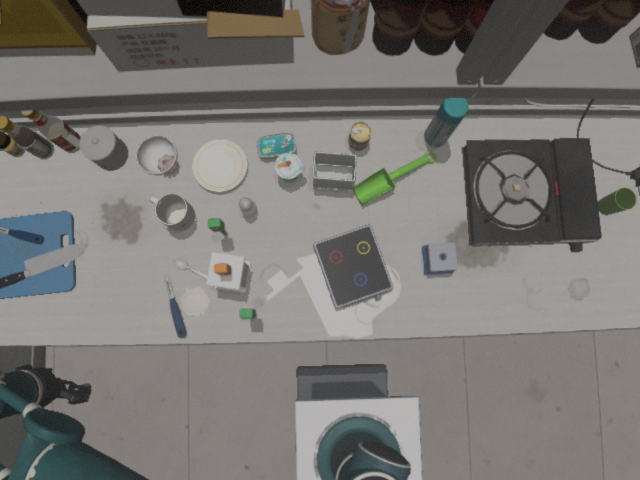

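The scene picture shows the orange probe on the white stand at (231,190). Its look-alikes are the green probes at (265,178) and (203,230). In the top picture the orange one is at (222,268) and the green ones at (216,224) and (247,313). The hot plate is at (352,266) in the top picture with its red ring at (336,257), and the check block is at (440,258). By the description I choose the orange one, and I'll check that in a close crop.

```bash
python3 - <<'E'
import pickle,cv2,numpy as np
t=pickle.load(open('top0.pkl','rb'))['color'];s=pickle.load(open('scene0.pkl','rb'))['color']
def cr(i,x,y,w,h,k): return cv2.resize(i[y:y+h,x:x+w],(w*k,h*k),interpolation=cv2.INTER_CUBIC)
a=np.hstack([cr(t,195,240,66,60,6),cr(s,195,170,66,85,6)[:360]])
b=np.hstack([cr(t,305,215,100,100,4)[:, :400],cr(t,415,235,49,50,8)])[:400]
a=a[:,:792]; b=b[:, :792]
o=np.vstack([cv2.resize(a,(792,280)),cv2.resize(b,(792,310))]) if 0 else None
cv2.imwrite('pics/c1.png',np.hstack([cr(t,195,240,66,60,6),cr(s,200,172,66,60,6)]))
cv2.imwrite('pics/c2.png',b)
E
```

```text
(no output)
```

View pics/c1.png

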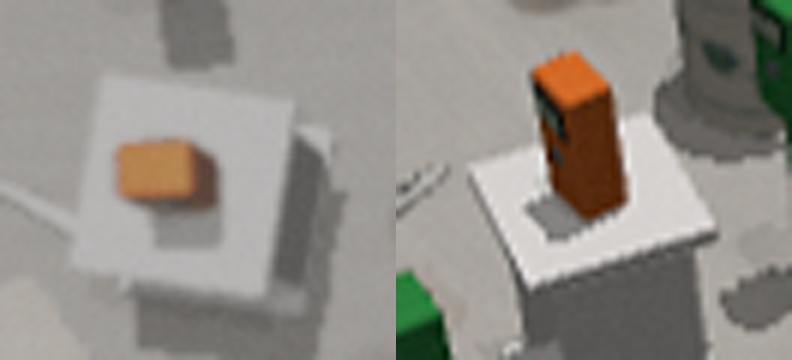

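View pics/c2.png

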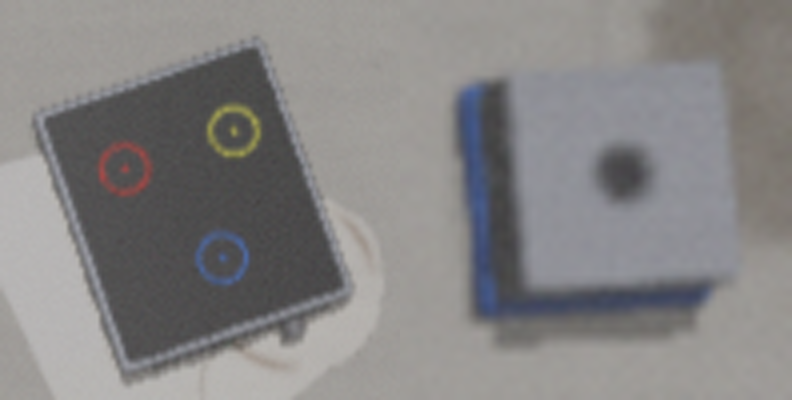

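The crop confirms the choice: it is orange, it stands on the white stand, and its screen faces the robot (-x). Next I compute the positions.

```bash
python3 - <<'E'
from h import *
import pickle
np.set_printoptions(precision=4,suppress=True)
t=pickle.load(open('top0.pkl','rb'));s=pickle.load(open('scene0.pkl','rb'))
st=on_z(t,[(212.2,252.2),(244.2,256.7),(239.7,288.7),(207,284.2)],.115); print('stand',st.mean(0)); 
e=st[0]-st[3]; print('yaw x',np.degrees(np.arctan2(e[1],e[0])))
p=on_z(t,[(214.8,263.8),(227.4,263.6),(227.2,273),(215,272)],.179);print('probe',p,p.mean(0))
q=on_z(s,np.array([(532,70),(572,52),(612,85),(567,110)])/6-[66,0]+[200,172],.179);print('probe scene',q,q.mean(0))
pl=on_z(t,[(315,243),(370,225),(392.5,287.5),(337,307)],.034);print('plate',pl,pl.mean(0))
e=pl[0]-pl[3];print('yaw',np.degrees(np.arctan2(e[1],e[0])))
r=on_z(t,[(336.25,257.25),(363.5,247.75),(360.5,279.25)],.034);print('rings',r); e=r[0]-r[1];print('yaw',np.degrees(np.arctan2(-e[0],e[1])))
print('rings scene',on_z(s,[(309,290),(336,307),(303,322)],.034))
print('well',on_z(t,[(442.9,256.5)],.06),on_z(s,[(390,378)],.06))
for g in [(216,224),(247,313),(248,207),(170,210)]: print(g,on_z(t,[g],.15))
st=readout.read_state();print(R.from_rotvec(st['tcp_rot']).as_matrix())
w=snap('wrist','w0.png');print(w['origin'],st['tool_pos'],R.from_rotvec(st['tcp_rot']).as_matrix().T@att(w),R.from_rotvec(st['tcp_rot']).as_matrix().T@(np.array(w['origin'])-st['tool_pos']))
E
```

```text
stand [0.4787 0.3152 0.115 ]
yaw x -8.984302658707215
probe [[0.4879 0.3291 0.179 ]
 [0.4877 0.3001 0.179 ]
 [0.4662 0.3006 0.179 ]
 [0.4691 0.3286 0.179 ]] [0.4777 0.3146 0.179 ]
probe scene [[0.4676 0.3255 0.179 ]
 [0.4858 0.3262 0.179 ]
 [0.4887 0.2991 0.179 ]
 [0.4672 0.2959 0.179 ]] [0.4773 0.3117 0.179 ]
plate [[ 0.5523  0.0977  0.034 ]
 [ 0.5962 -0.0473  0.034 ]
 [ 0.4315 -0.0984  0.034 ]
 [ 0.3859  0.046   0.034 ]] [ 0.4915 -0.0005  0.034 ]
yaw 17.283312506389542
rings [[ 0.5137  0.0438  0.034 ]
 [ 0.5366 -0.0278  0.034 ]
 [ 0.4551 -0.0168  0.034 ]]
yaw 17.783087730175975
rings scene [[ 0.5153  0.0427  0.034 ]
 [ 0.5365 -0.03    0.034 ]
 [ 0.4551 -0.019   0.034 ]]
well [[ 0.5051 -0.2277  0.06  ]] [[ 0.5072 -0.231   0.06  ]]
(216, 224) [[0.5863 0.3325 0.15  ]]
(247, 313) [[0.375  0.2598 0.15  ]]
(248, 207) [[0.6257 0.2561 0.15  ]]
(170, 210) [[0.6234 0.4438 0.15  ]]
[[-0.9356  0.353  -0.0008]
 [ 0.353   0.9356 -0.0019]
 [ 0.0001 -0.0021 -1.    ]]
[0.1682 0.6573 0.3729] [0.238  0.6309 0.2471] [[-0.0007 -0.9576 -0.2882]
 [ 1.     -0.0005 -0.0009]
 [ 0.0007 -0.2882  0.9576]] [ 0.0747 -0.0003 -0.1258]
```

Call:
{"fn": "jog_arm", "kwargs": {
  "deltas": [-0.05,-0.03,-0.003,0,0,-3,1,-0.1,-0.063,-0.006,0,0,-8,1,-0.15,-0.095,-0.01,0,0,-13,1,-0.2,-0.126,-0.013,0,0,-17,1,-0.25,-0.158,-0.013,0,0,-20.7,1,-0.3,-0.19,-0.013,0,0,-20.7,1,-0.337,-0.213,-0.013,0,0,-20.7,1,-0.337,-0.213,-0.013,0,0,-20.7,1]
}}

```text
time: 0.95
tool_pos: [0.4791, 0.3114, 0.2612]
tcp_rot: [0.001, -3.142, 0.0]
wrist_force: [0.6, 0.7, 0.3]
width: 1.0
grip_force: 0.0
```

```bash
cat > st.py <<'E'
from h import *
np.set_printoptions(precision=4,suppress=True)
s=readout.read_state();M=R.from_rotvec(s['tcp_rot']).as_matrix()
print(s['time'],s['tool_pos'],'yaw',np.degrees(np.arctan2(-M[0,1],M[1,1])),'tilt',M[:,2],'F',s['wrist_force'],s['width'],s['grip_force'],'q',s['q'])
E
python3 - <<'E'
from st import *
import pickle
c=snap('wrist','w1.png');pickle.dump(c,open('w1.pkl','wb'))
print(proj(c,[[.477,.313,.179]]))
E
```

```text
0.95 [0.4791 0.3114 0.2612] yaw 0.02651548436666657 tilt [-0. -0. -1.] F [0.5529 0.6991 0.2669] 1.0002851500781005 0.0 q [ 0.5327  0.0608  1.8142  0.      1.2665 -1.0386]
[[323.3619 249.3925]]
```

View pics/w1.png

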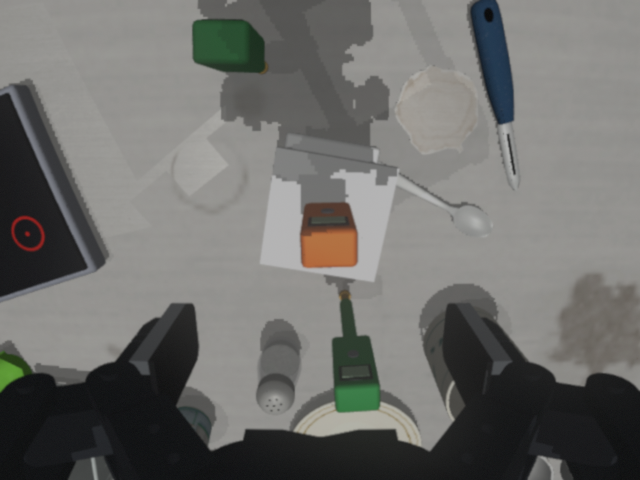

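The wrist picture shows the orange handle's top face at about (302..357, 229..266). Its screen is toward the top of the image (-x) and its yaw is close to 0. The red ring is at (28,233).

```bash
python3 - <<'E'
from h import *
import pickle
np.set_printoptions(precision=4,suppress=True)
c=pickle.load(open('w1.pkl','rb'))
p=on_z(c,[(302,229),(355.5,228.5),(357.5,265.5),(302,267)],.179);print(p,p.mean(0),on_z(c,[(28,233)],.034))
print(on_z(c,[(275,177),(397,169),(375,282),(261,263)],.115))
E
```

```text
[[0.466  0.3021 0.179 ]
 [0.4657 0.3294 0.179 ]
 [0.4859 0.3309 0.179 ]
 [0.4868 0.3018 0.179 ]] [0.4761 0.316  0.179 ] [[0.5126 0.0439 0.034 ]]
[[0.45   0.2822 0.115 ]
 [0.4447 0.3607 0.115 ]
 [0.5233 0.3494 0.115 ]
 [0.5092 0.2708 0.115 ]]
```

Call:
{"fn": "jog_arm", "kwargs": {
  "deltas": [0.003,0.004,0.03,0,0,0,1,0.003,0.004,0.06,0,0,0,1,0.003,0.004,0.09,0,0,0,1,0.003,0.004,0.111,0,0,0,1,0.003,0.004,0.111,0,0,0,1,0.003,0.004,0.111,0,0,0,0,0.003,0.004,0.111,0,0,0,-1,0.003,0.004,0.111,0,0,0,-1],
  "squeeze": 50
}}

```text
time: 1.8
tool_pos: [0.4765, 0.3181, 0.1522]
tcp_rot: [-0.001, 3.139, 0.003]
wrist_force: [-0.2, 0.5, 0.9]
width: 0.512
grip_force: 0.0
```

Call:
{"fn": "jog_arm", "kwargs": {
  "deltas": [0,0,0,0,0,0,-1,0,0,0,0,0,0,-1,0,0,0,0,0,0,-1,0,0,0,0,0,0,-1,0,0,0,0,0,0,-1]
}}

```text
time: 2.3
tool_pos: [0.4763, 0.3178, 0.152]
tcp_rot: [-0.001, 3.139, 0.002]
wrist_force: [-0.6, -1.1, 6.9]
width: 0.345
grip_force: 50.0
```

Call:
{"fn": "jog_arm", "kwargs": {
  "deltas": [0,0,-0.01,0,0,0,-1,0,0,-0.03,0,0,0,-1,0,0,-0.055,0,0,0,-1,0,0,-0.08,0,0,0,-1,0,0,-0.105,0,0,0,-1,0,0,-0.125,0,0,0,-1,0,0,-0.135,0,0,0,-1,0,0,-0.135,0,0,0,-1]
}}

```text
time: 3.1
tool_pos: [0.476, 0.3177, 0.2871]
tcp_rot: [-0.001, 3.139, 0.003]
wrist_force: [0.1, 0.5, -1.3]
width: 0.342
grip_force: 49.6
```

```bash
python3 - <<'E'
from st import *
import pickle
o=[]
for n in ['wrist','scene','top']:
    c=read_camera(n); pickle.dump(c,open(n+'2.pkl','wb')); o.append(c)
cv2.imwrite('pics/m2.png',np.hstack([cv2.resize(o[0]['color'][130:450,150:500],(437,400)),cv2.resize(o[1]['color'][110:250,190:310],(343,400),interpolation=cv2.INTER_CUBIC)]))
t=s['tool_pos'];print(proj(o[1],[t,t-[0,0,.125],t+[0,0,.027]]),proj(o[0],[t+[0,0,.027]]))
E
```

```text
3.1 [0.476  0.3177 0.2871] yaw 0.026757099134654794 tilt [ 0.0026  0.0016 -1.    ] F [ 0.1476  0.5094 -1.347 ] 0.34203911656830166 49.60069119930267 q [ 0.545   0.046   1.7821  0.0001  1.3103 -1.0263]
[[221.0738 145.5727]
 [228.3253 189.5638]
 [219.3474 135.0014]] [[320.2336 386.7056]]
```

View pics/m2.png

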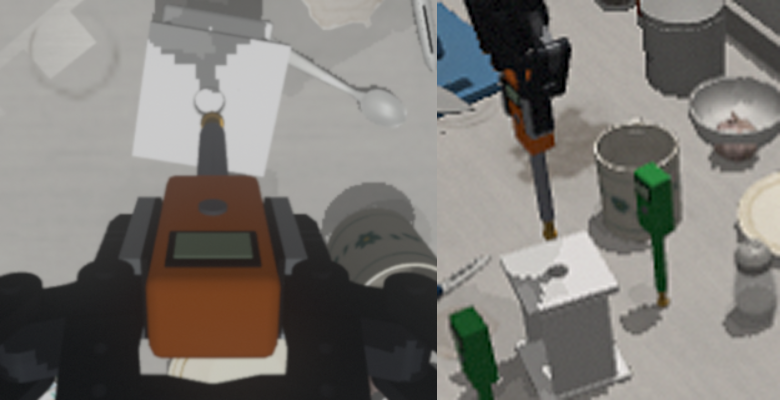

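```bash
python3 - <<'E'
from st import *
import pickle
from scipy.optimize import least_squares
w=pickle.load(open('wrist2.pkl','rb'));sc=pickle.load(open('scene2.pkl','rb'))
t=s['tool_pos'];f=t-[0,0,.132]
print(proj(w,[f]),proj(sc,[f]))
for c,n in ((w,'w'),(sc,'s')):
    h=cv2.cvtColor(c['color'],cv2.COLOR_BGR2HSV);m=cv2.inRange(h,(8,90,50),(28,255,255))
    x0,y0,x1,y1=(290,205,350,240) if n=='w' else (220,180,240,200)
    ys,xs=np.nonzero(m[y0:y1,x0:x1]);print(n,len(xs),xs.min()+x0,xs.max()+x0,ys.min()+y0,ys.max()+y0,xs.mean()+x0,ys.mean()+y0)
    # expected outline of the brass foot cylinder (12 mm dia, lowest part)
    a=np.linspace(0,6.28,25);P=np.array([f+[.006*np.cos(b),.006*np.sin(b),z] for b in a for z in (0,.004)])
    q=proj(c,P);print(q.min(0),q.max(0))
E
```

```text
3.25 [0.4746 0.3168 0.2836] yaw 0.027622705127005796 tilt [-0.0023 -0.0014 -1.    ] F [-0.3481  0.2055 -1.6511] 0.3450620750407716 49.602786898612976 q [ 0.5449  0.0483  1.7861  0.      1.3099 -1.0263]
[[318.4805 222.3831]] [[228.5394 193.324 ]]
w 21 316 328 222 230 324.9047619047619 226.0
[308.9135 213.2623] [328.0147 233.2351]
s 21 227 231 188 193 228.95238095238096 190.57142857142858
[225.799  190.4294] [231.0582 194.9576]
```

The probe is held upright and clear of the stand, with its tip where the model predicts. Next I carry it over to above the well.

Call:
{"fn": "jog_arm", "kwargs": {
  "deltas": [-0.002,-0.02,0,0,0,0,-1,-0.005,-0.06,0,0,0,0,-1,-0.008,-0.1,0,0,0,0,-1,-0.01,-0.14,0,0,0,0,-1,-0.012,-0.18,0,0,0,0,-1,-0.014,-0.22,0,0,0,0,-1,-0.016,-0.26,0,0,0,0,-1,-0.018,-0.3,0,0,0,0,-1]
}}

```text
time: 4.05
tool_pos: [0.4924, 0.0158, 0.2835]
tcp_rot: [0.001, -3.139, -0.0]
wrist_force: [0.8, 0.3, -1.4]
width: 0.344
grip_force: 49.9
```

Call:
{"fn": "jog_arm", "kwargs": {
  "deltas": [-0.003,-0.04,0,0,0,0,-1,-0.006,-0.08,0,0,0,0,-1,-0.009,-0.12,0,0,0,0,-1,-0.011,-0.16,0,0,0,0,-1,-0.013,-0.2,0,0,0,0,-1,-0.013,-0.23,0,0,0,0,-1,-0.013,-0.245,0,0,0,0,-1,-0.013,-0.245,0,0,0,0,-1]
}}

```text
time: 4.85
tool_pos: [0.5059, -0.229, 0.2836]
tcp_rot: [-0.003, -3.139, -0.002]
wrist_force: [-0.3, -0.3, -1.1]
width: 0.346
grip_force: 49.8
```

Call:
{"fn": "jog_arm", "kwargs": {
  "deltas": [0,0,0.02,0,0,0,-1,0,0,0.04,0,0,0,-1,0,0,0.05,0,0,0,-1,0,0,0.05,0,0,0,-1,0,0,0.05,0,0,0,-1,0,0,0.05,0,0,0,-1]
}}

```text
time: 5.45
tool_pos: [0.5074, -0.2276, 0.2365]
tcp_rot: [-0.002, 3.14, -0.001]
wrist_force: [-0.4, 0.4, -1.8]
width: 0.348
grip_force: 50.0
```

```bash
python3 - <<'E'
from st import *
import pickle
o=[]
for n in ['wrist','scene','top']:
    c=read_camera(n); pickle.dump(c,open(n+'3.pkl','wb')); o.append(c)
t=s['tool_pos'];print([proj(c,[t-[0,0,.132]]) for c in o])
cv2.imwrite('pics/m3.png',np.hstack([cv2.resize(o[0]['color'][120:360,200:440],(400,400)),cv2.resize(o[1]['color'][330:430,340:440],(400,400),interpolation=cv2.INTER_CUBIC)]))
E
```

```text
5.45 [ 0.5074 -0.2276  0.2365] yaw 0.05775062724182121 tilt [ 0.0018 -0.0008 -1.    ] F [-0.4321  0.3584 -1.8009] 0.34805908930637414 49.97247934341431 q [-0.4665  0.0464  1.8754  0.0001  1.2178 -2.0384]
[array([[320.3641, 226.1529]]), array([[392.275 , 365.4862]]), array([[447.4074, 253.3249]])]
```

View pics/m3.png

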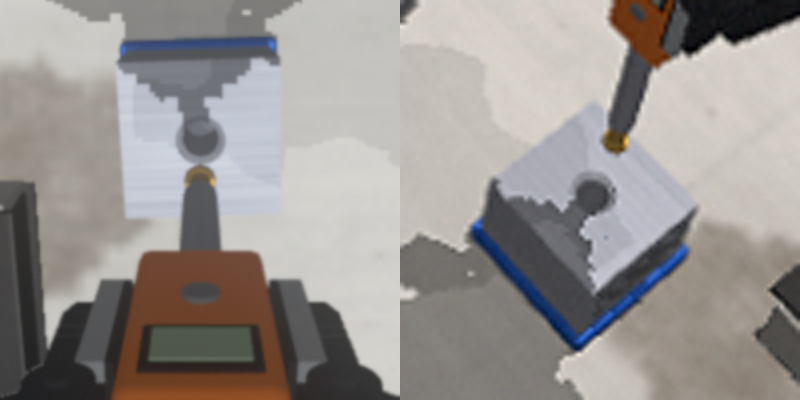

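```bash
python3 - <<'E'
from h import *
import pickle
np.set_printoptions(precision=4,suppress=True)
w=pickle.load(open('wrist3.pkl','rb'));sc=pickle.load(open('scene3.pkl','rb'))
z=.2365-.132
print('wrist well',on_z(w,[(320.1,203.4)],.06),'tip',on_z(w,[(320.2,226.5)],z))
print('scene well',on_z(sc,[(388.25,378.25)],.06),'tip',on_z(sc,[(393.8,366.2)],z))
E
```

```text
wrist well [[ 0.5031 -0.2278  0.06  ]] tip [[ 0.5077 -0.2277  0.1045]]
scene well [[ 0.5041 -0.2294  0.06  ]] tip [[ 0.5087 -0.2303  0.1045]]
```

Call:
{"fn": "jog_arm", "kwargs": {
  "deltas": [0.0045,0,0,0,0,0,-1,0.0045,0,0.015,0,0,0,-1,0.0045,0,0.03,0,0,0,-1,0.0045,0,0.038,0,0,0,-1,0.0045,0,0.038,0,0,0,-1,0.0045,0,0.038,0,0,0,-1]
}}

```text
time: 6.2
tool_pos: [0.5018, -0.2275, 0.1965]
tcp_rot: [0.001, -3.14, -0.001]
wrist_force: [0.1, -0.3, -1.4]
width: 0.342
grip_force: 50.0
```

Call:
{"fn": "jog_arm", "kwargs": {
  "deltas": [0,0,0.003,0,0,0,-1,0,0,0.006,0,0,0,-1,0,0,0.009,0,0,0,-1,0,0,0.012,0,0,0,-1,0,0,0.012,0,0,0,-1,0,0,0.012,0,0,0,-1]
}}

```text
time: 6.8
tool_pos: [0.5021, -0.2277, 0.1852]
tcp_rot: [0.001, -3.141, -0.0]
wrist_force: [-0.3, -0.1, -0.7]
width: 0.34
grip_force: 50.0
```

Call:
{"fn": "jog_arm", "kwargs": {
  "deltas": [-0.0005,0,0.005,0,0,0,-1,-0.0005,0,0.011,0,0,0,-1,-0.0005,0,0.017,0,0,0,-1,-0.0005,0,0.023,0,0,0,-1,-0.0005,0,0.029,0,0,0,-1,-0.0005,0,0.034,0,0,0,-1,-0.0005,0,0.034,0,0,0,-1]
}}

```text
time: 7.5
tool_pos: [0.502, -0.2273, 0.1501]
tcp_rot: [0.001, -3.14, -0.001]
wrist_force: [0.3, -0.7, -1.7]
width: 0.344
grip_force: 50.0
```

Call:
{"fn": "jog_arm", "kwargs": {
  "deltas": [0,0,0.002,0,0,0,-1,0,0,0.004,0,0,0,-1,0,0,0.006,0,0,0,-1,0,0,0.008,0,0,0,-1,0,0,0.008,0,0,0,-1,0,0,0.008,0,0,0,-1,0,0,0.008,0,0,0,-1]
}}

```text
time: 8.2
tool_pos: [0.5029, -0.2279, 0.1436]
tcp_rot: [-0.001, 3.141, -0.001]
wrist_force: [0.0, 0.1, 1.6]
width: 0.344
grip_force: 50.2
```

Call:
{"fn": "jog_arm", "kwargs": {
  "deltas": [0,0,0.002,0,0,0,-1,0,0,0.003,0,0,0,-1,0,0,0.003,0,0,0,-1,0,0,0.003,0,0,0,-1,0,0,0.003,0,0,0,-1,0,0,0.003,0,0,0,-1]
}}

```text
time: 8.8
tool_pos: [0.5029, -0.2278, 0.1405]
tcp_rot: [-0.001, 3.141, -0.0]
wrist_force: [0.1, -0.8, 2.3]
width: 0.341
grip_force: 50.4
```

```bash
python3 - <<'E'
from h import *
a=[]
for i in range(8):
    read_camera('top');s=readout.read_state();a.append(np.r_[s['tool_pos'],s['wrist_force']])
print(np.round(np.mean(a,0),4),np.round(np.std(a,0),4))
E
```

```text
[ 0.5028 -0.2278  0.1404  0.3988 -0.9641  2.1565] [0.     0.     0.     0.4504 0.4347 0.5876]
```

The tip sits on the well floor: the force rose by about 3.6 N, roughly 7 mm of spring travel. Now I draw it out and carry it to the red ring, turning it 17.5° to match the plate.

Call:
{"fn": "jog_arm", "kwargs": {
  "deltas": [0,0,-0.01,0,0,0,-1,0,0,-0.03,0,0,0,-1,0,0,-0.05,0,0,0,-1,0,0,-0.07,0,0,0,-1,0,0,-0.09,0,0,0,-1,0,0,-0.11,0,0,0,-1,0,0,-0.12,0,0,0,-1,0,0,-0.12,0,0,0,-1]
}}

```text
time: 10.0
tool_pos: [0.5032, -0.2279, 0.2619]
tcp_rot: [-0.001, 3.14, -0.001]
wrist_force: [0.3, -0.5, -1.3]
width: 0.344
grip_force: 50.2
```

Call:
{"fn": "jog_arm", "kwargs": {
  "deltas": [-0.002,0.03,0,0,0,-2,-1,-0.003,0.07,0,0,0,-5,-1,-0.005,0.11,0,0,0,-8,-1,-0.007,0.15,0,0,0,-11,-1,-0.009,0.19,0,0,0,-14,-1,-0.0105,0.23,0,0,0,-17.5,-1,-0.0105,0.26,0,0,0,-17.5,-1,-0.0105,0.2715,0,0,0,-17.5,-1]
}}

```text
time: 10.8
tool_pos: [0.5117, 0.0463, 0.2585]
tcp_rot: [0.483, -3.101, -0.002]
wrist_force: [-0.1, 0.1, -2.2]
width: 0.344
grip_force: 50.4
```

Call:
{"fn": "jog_arm", "kwargs": {
  "deltas": [0,0,0.02,0,0,0,-1,0,0,0.04,0,0,0,-1,0,0,0.055,0,0,0,-1,0,0,0.06,0,0,0,-1,0,0,0.06,0,0,0,-1,0,0,0.06,0,0,0,-1]
}}

```text
time: 11.4
tool_pos: [0.5135, 0.0434, 0.2008]
tcp_rot: [-0.478, 3.104, -0.0]
wrist_force: [0.1, 0.7, -2.0]
width: 0.344
grip_force: 50.3
```

```bash
python3 - <<'E'
from st import *
import pickle
o=[]
for n in ['wrist','scene']:
    c=read_camera(n); pickle.dump(c,open(n+'4.pkl','wb')); o.append(c)
t=s['tool_pos'];print([proj(c,[t-[0,0,.132],[.5135,.0437,.034]]) for c in o])
cv2.imwrite('pics/m4.png',np.hstack([cv2.resize(o[0]['color'][120:360,200:440],(400,400)),cv2.resize(o[1]['color'][240:340,260:360],(400,400),interpolation=cv2.INTER_CUBIC)]))
E
```

```text
11.4 [0.5135 0.0434 0.2008] yaw 17.49742797149763 tilt [ 0.0007 -0.0001 -1.    ] F [ 0.0688  0.7116 -2.0281] 0.34449730942160905 50.31043767929077 q [ 0.0361 -0.0036  1.9947 -0.0001  1.1498 -1.84  ]
[array([[319.6213, 226.3142],
       [320.0401, 212.7665]]), array([[308.1613, 280.7125],
       [308.0736, 290.0823]])]
```

View pics/m4.png

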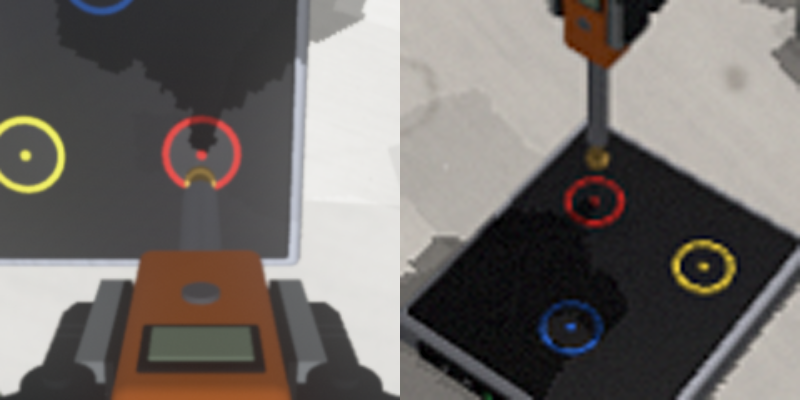

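The tip stands straight over the red ring: the ring's centre is at (320.6,213) in the wrist picture against a predicted (320,212.8). The screen faces the panel side. I'll lower it gently.

Call:
{"fn": "jog_arm", "kwargs": {
  "deltas": [0,0,0.012,0,0,0,-1,0,0,0.022,0,0,0,-1,0,0,0.03,0,0,0,-1,0,0,0.033,0,0,0,-1,0,0,0.036,0,0,0,-1,0,0,0.038,0,0,0,-1,0,0,0.038,0,0,0,-1,0,0,0.038,0,0,0,-1]
}}

```text
time: 12.3
tool_pos: [0.5132, 0.0438, 0.1627]
tcp_rot: [-0.479, 3.104, -0.0]
wrist_force: [-0.9, -1.1, 1.0]
width: 0.342
grip_force: 50.6
```

Call:
{"fn": "jog_arm", "kwargs": {
  "deltas": [0,0,0.002,0,0,0,-1,0,0,0.0035,0,0,0,-1,0,0,0.0045,0,0,0,-1,0,0,0.0045,0,0,0,-1,0,0,0.0045,0,0,0,-1,0,0,0.0045,0,0,0,-1]
}}

```text
time: 12.9
tool_pos: [0.5134, 0.0438, 0.1581]
tcp_rot: [-0.479, 3.104, -0.0]
wrist_force: [-0.1, 0.7, 2.1]
width: 0.349
grip_force: 50.7
```

```bash
python3 - <<'E'
from h import *
a=[]
for i in range(12):
    c=read_camera('scene');s=readout.read_state();a.append(np.r_[s['tool_pos'],s['wrist_force']])
print(np.round(np.mean(a,0),4),np.round(np.std(a,0),4),s['grip_force'])
cv2.imwrite('pics/m5.png',cv2.resize(c['color'][220:320,250:370],(720,600),interpolation=cv2.INTER_CUBIC))
E
```

```text
[ 0.5133  0.0438  0.158   0.0599 -0.1181  2.6433] [0.000e+00 0.000e+00 1.000e-04 6.932e-01 4.958e-01 3.903e-01] 50.791102051734924
```

View pics/m5.png

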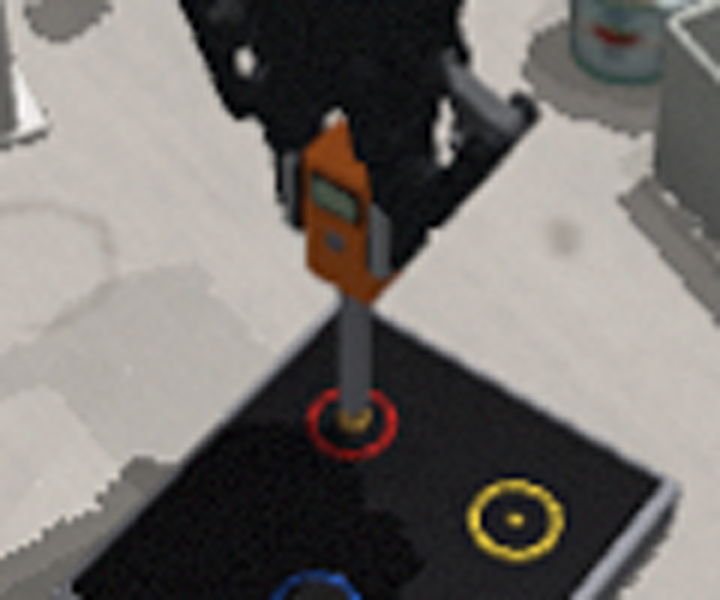

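The foot is centred in the red ring and the probe is upright with its screen to the panel side. It presses with about 4 N, roughly 8 mm in, and is still. I'm handing it in.

```bash
python3 -c "
from workcell import finish_job
print(finish_job())"
```

```text
the job is handed in; nothing more can be done
None
```

The probe was checked in the well and is now held upright on the red ring, pressed about half way in with its screen toward the control panel; the job was handed in after about 13.5 s, and no verdict came back.

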